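Tip two optics crates to find the stamped one and push it to the dispatch line

TASK

Working from the robot's left to its right, tip each blue crate towards the robot over the stop strip to about 55 degrees, so that its underside faces the camera at the far side of the desk for a moment, and let it back down gently without dropping it. Then push the crate that has the red stamp underneath away from the robot until the yellow line runs under its middle, roughly square to the line, and leave the other crate where it was. Do all of it by pushing with the fingertips or fingers: never lift a crate off the desk or tip it right over, and leave the other things on the desk alone.

Things in the scene. Friction and masses are not known exactly. Their poses are not given: they have to be found in the camera images.
- crate_a: one of two blue open crates, alike from above: 110 mm deep (its x) x 120 wide (y) x 60 tall (z), 0.3 to 0.55 kg; foam and mirror mount inside are fast to it, below the rim. Origin: centre of its underside; x points from the stop strip, 1 to 7 mm off it, to the far side. Centre of mass 21 mm up: it balances on its edge at 69 degrees and falls back from less
- crate_b: one of two blue open crates, alike from above: 110 mm deep (its x) x 120 wide (y) x 60 tall (z), 0.3 to 0.55 kg; foam and mirror mount inside are fast to it, below the rim. Origin: centre of its underside; x points from the stop strip, 1 to 7 mm off it, to the far side. Centre of mass 21 mm up: it balances on its edge at 69 degrees and falls back from less
- stamp (a point): centre of the inspection stamp, a red disc with a white tick and white border, 72 mm across in all, in the middle of the underside of one of the two crates (the other is bare blue); hidden from sight until that crate is tipped. It moves with its crate, 3 mm above the crate's origin
- crate_a_near (a point): middle of crate_a's bottom edge next to the stop strip (55 mm from its origin along its -x): the edge it pivots on when it is tipped towards the robot
- crate_a_far (a point): middle of crate_a's bottom edge away from the strip (55 mm from its origin along its +x): the edge that rises when it is tipped
- crate_b_near (a point): middle of crate_b's bottom edge next to the stop strip (55 mm from its origin along its -x): the edge it pivots on when it is tipped towards the robot
- crate_b_far (a point): middle of crate_b's bottom edge away from the strip (55 mm from its origin along its +x): the edge that rises when it is tipped
- stop_strip: aluminium bar fixed to the desk on the robot's side of both crates, 25 mm wide (its x) x 520 long (y, to the left) x 6 tall; origin: centre of its underside; face towards the crates 12.5 mm along +x. It stops a crate's foot from sliding as it is tipped towards the robot; the foot then creeps up to 10 mm off it
- dispatch_line: yellow tape line on the desk beyond the crates, 25 mm wide (its x) x 640 mm long (its y), flat, with black end marks; origin at its middle, x pointing away from the robot
- lens_tube: bystander: black lens tube standing upright, 31 mm across, 45 mm tall; origin at the centre of its underside
- lens_ring: bystander: flat brass ring, 42 mm across, 10 mm tall; origin at the centre of its underside
- steel_post: bystander: bright steel post 13 mm thick on a 32 mm round foot, 75 mm tall; origin at the centre of its underside
- optic_box: bystander: small clear plastic box 46 x 36 x 24 mm; origin at the centre of its underside
- ball_driver: bystander: orange-handled driver, 160 mm long, lying on the desk along its own x axis; origin under its middle
- iris: bystander: black round iris on a short post and square 45 mm foot, 99 mm tall; origin at the centre of its underside

How it is judged:
On the way, in this order (a step that is already met when the one before it is completed fails the run):
1. the left-hand crate is tipped up on its edge by the stop strip, more than 43 degrees, while the other stands flat (((y of crate_a in the frame of stop_strip above 0 m and angle between crate_a's own z axis and vertical above 0.75 rad and angle between crate_b's own z axis and vertical below 0.1 rad and height (world z) of crate_a above 0.03 m and height (world z) of crate_a_near below 0.02 m) or (y of crate_b in the frame of stop_strip above 0 m and angle between crate_b's own z axis and vertical above 0.75 rad and angle between crate_a's own z axis and vertical below 0.1 rad and height (world z) of crate_b above 0.03 m and height (world z) of crate_b_near below 0.02 m))), for 0.3 s.
2. the right-hand crate is tipped in the same way, the left-hand one standing flat again (((y of crate_a in the frame of stop_strip below 0 m and angle between crate_a's own z axis and vertical above 0.75 rad and angle between crate_b's own z axis and vertical below 0.1 rad and height (world z) of crate_a above 0.03 m and height (world z) of crate_a_near below 0.02 m) or (y of crate_b in the frame of stop_strip below 0 m and angle between crate_b's own z axis and vertical above 0.75 rad and angle between crate_a's own z axis and vertical below 0.1 rad and height (world z) of crate_b above 0.03 m and height (world z) of crate_b_near below 0.02 m))), for 0.3 s.
3. the stamped crate stands flat with the dispatch line under its middle (x of crate_a in the frame of dispatch_line between -0.03 and 0.03 m and y of crate_a in the frame of dispatch_line between -0.26 and 0.26 m and angle between the x axis of crate_a and the x axis of dispatch_line, either way round below 0.35 rad and angle between crate_a's own z axis and vertical below 0.05 rad), for 0.2 s.
At the end, for the whole second after the job is handed in: the stamped crate stands flat and still with its middle within 30 mm of the middle of the line's width, at least 60 mm in from the line's ends and within 20 degrees of square to it; the other crate stands flat and still within 50 mm of where it began (all of step 3 and angle between crate_b's own z axis and vertical below 0.05 rad and distance of crate_b from where it was at the start of the episode below 0.05 m and linear speed of each of crate_a, crate_b below 0.02 m/s and height (world z) of each of crate_a, crate_b below 0.005 m); the robot touches nothing.
It fails at once if a crate is lifted: both its near and its far bottom edges are more than 14 mm off the desk (height (world z) of each of crate_a_near, crate_a_far above 0.014 m or height (world z) of each of crate_b_near, crate_b_far above 0.014 m).
It fails at once if a crate is tipped right over (more than 74 degrees) (angle between any of crate_a, crate_b's own z axis and vertical above 1.3 rad).
It fails at once if a crate is dropped or flung (turning faster than 5 rad/s) (angular speed of any of crate_a, crate_b above 5 rad/s).
It fails at once if one of the other things is moved more than 30 mm (distance of any of lens_tube, lens_ring, steel_post, optic_box, ball_driver, iris from where it was at the start of the episode above 0.03 m).
It also fails if it takes over 72 s, if anything falls off the work surface, if the arm or the gripper's body presses on something with over 40 N, if the wrist force passes 120 N, or if a joint passes its speed limit or range.

ROBOT

A 6-joint arm with a two-finger parallel gripper is mounted at the origin on the work surface. World frame = base frame: x ahead of the robot, y to its left, z up, the work surface at z = 0. Lengths are in m, angles in rad, forces in N, time in s.
With the tool pointing down it reaches from about 0.425 to 0.95 m from the base axis. Payload 14.7 kg.
Tool frame: the origin (TCP) lies at the very end of the fingers, on their centre line; the grasp point (between the pads) lies bot.grip_point_offset behind it (bot.grip_point_offset is the distance from the TCP to the grasp point, in m); z points along the fingers, y is the direction in which the jaws open and shut (so a half turn about z gives the same grasp; the last joint's range is limited). The gripper opens to 85 mm and grips with 20 to 120 N. Pads are 22 mm wide; open, the fingers measure 114 mm over their backs; the gripper's body (76 mm by 85 mm) begins 54 mm behind the grasp point. The pads swing forward as they close: fully open they stand 13 mm farther back than shut.
Start: joints at [-1.224, 0.48, 1.596, -0, 1.065, -0.047], TCP at [0.249, -0.6, 0.231] pointing down, gripper open.
Joint ranges: [-2.75, 2.75], [-0.82, 2.05], [0.23, 2.67], [-1.56, 4.7], [0.09, 2.69], [-2.92, 2.92]. Speed limits (rad/s): [1.89, 1.89, 2.39, 3.01, 3.01, 3.01].

INTERFACE

Orientations are given as a unit quaternion [w, x, y, z].
In Python, from station import telemetry, get_image, get_calibration, job, bot gives the robot as it stands.
- The arm moves only by the tool carry_out, never from a script. Its argument "moves" is a list of rows, each an object of numbers: "claw": the finger opening in mm, from 0 to 85.4; "tx", "ty", "tz": the shift along the tool's x, y, z in units of 30 mm (1.0 is 30 mm); "turn": the turn about the tool's z in units of 6 degrees (1.0 is 6 degrees). In form: [{"claw": .., "tx": .., "ty": .., "tz": .., "turn": ..}, ...]. A call has exactly 10 rows; each row is the pose to reach, as a shift and turn from the pose commanded when the call began, along the tool's axes at that moment; what a row does not reach only later rows make up. A row lasts 1/8 s, in which the tool goes at most 62.5 mm and 10.7 degrees, less where a joint would pass 70% of its speed; a pose out of reach is approached as far as the arm can. A call with a gripper value outside its range is refused whole. The fingers move at their own pace and stop on an object; the grip force is fixed at half the most. Time passes only in rows, so rows that repeat a pose let the fingers close, or fill a call up. It gives the time, the measured TCP pose, the force and the opening at its end, in the units of the state.
- telemetry.sense(): the state, without advancing time (a new reading comes with each control period).
- get_image(name): name is "scene" or "top" or "wrist"; returns (picture, depth): 384x512x3 uint8, blue, green, red; 384x512 float32, m along the optical axis (not along the pixel's ray), 0 where there is no reading.
- get_calibration(name): a dict with "fx", "fy", "cx", "cy" (pixels), "rvec" (rotation vector, rad) and "tvec" (3), from world to camera coordinates, as OpenCV has them. Camera axes: x right, y down, z forward; pixel columns grow to the right and rows downward; lengths in m; the calibration is good to about 2 mm. A picture is of the moment at which its call begins: read the wrist's pose just before it. get_calibration takes no time and is no camera call; for the wrist camera it gives the pose at the moment of the call.
- job.finish_job(): hands the job in, once; it reports no verdict.
The state is a dict: "time_s": time; "joint_pos": joint angles; "dq": joint speeds; "joint_efforts": joint torques, N m; "eef_pos": TCP position; "tcp_rot": TCP orientation; "wrist_force": force on the tool from outside, world axes, zero at the start; "torque": the same for the moment, N m; "finger_gap": finger opening in m.
Only numpy, scipy, OpenCV 4.12 (cv2) and the standard library are available. Lean on these libraries where they do the work, as an engineer would, in place of code of your own. Each camera call takes 0.05 s, during which the arm holds its last target. There are 200 camera calls.

## Working session

There is one attempt and no reset: what is moved stays moved. The work goes in short steps, Python scripts to look and compute and a tool call to move; the robot and the scene stay as the last step left them, time stands still between calls to the robot, and variables do not carry over. Pictures are saved under pics/ and viewed, about 8 in all and at most 12, crops included, and the job is handed in when it is done.

Besides the shell and the picture viewer there is one more tool, called as name(argument=value, ...) on one line, values as JSON. carry_out: Moves the arm, as the interface text tells. Its arguments: {"type":"object","properties":{"moves":{"type":"array","items":{"type":"object","properties":{"claw":{"type":"number"},"tx":{"type":"number"},"ty":{"type":"number"},"tz":{"type":"number"},"turn":{"type":"number"}}}}},"required":["moves"]}

```bash
ls; mkdir -p pics; python3 - <<'E'
from station import telemetry,get_image,get_calibration,bot
import cv2,numpy as np
s=telemetry.sense();print({k:np.round(v,3) for k,v in s.items()});print(bot.grip_point_offset)
ims=[]
for n in("scene","top"):
    p,d=get_image(n);np.savez(f"pics/{n}0.npz",p=p,d=d);cv2.imwrite(f"pics/{n}0.png",p)
    c=get_calibration(n);R=cv2.Rodrigues(np.array(c["rvec"]))[0];print(n,c,"cam",-R.T@np.array(c["tvec"]).ravel())
E
```

```text
pics
{'time_s': np.float64(0.0), 'joint_pos': array([-1.224,  0.481,  1.597,  0.   ,  1.065, -0.047]), 'dq': array([-0.001, -0.   , -0.001,  0.002, -0.   , -0.001]), 'joint_efforts': array([ 4.0000e-03, -9.5063e+01, -4.3018e+01,  0.0000e+00,  1.2000e-02,
        0.0000e+00]), 'eef_pos': array([ 0.249, -0.6  ,  0.231]), 'tcp_rot': array([-0.001,  0.981,  0.196, -0.   ]), 'wrist_force': array([0.637, 1.007, 0.474]), 'torque': array([ 0.01 , -0.026, -0.022]), 'finger_gap': np.float64(0.086)}
0.0187
scene {'fx': 383.25696592543426, 'fy': 383.25696592543426, 'cx': 266.36386454426804, 'cy': 191.25089337445687, 'rvec': array([ 1.77095657,  1.58480941, -0.72375023]), 'tvec': array([-0.08731543, -0.32133271,  1.32133084])} cam [ 1.2216416  -0.06893486  0.59969466]
top {'fx': 396.5216365409929, 'fy': 396.5216365409929, 'cx': 250.25588289999592, 'cy': 194.6227533942785, 'rvec': array([ 2.16417392, -2.14181741,  0.18000067]), 'tvec': array([-0.02021461,  0.57608811,  0.85291839])} cam [0.44396165 0.00181875 0.9287899 ]
```

View pics/scene0.png

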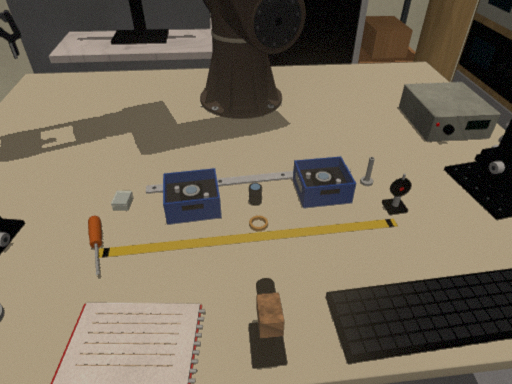

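View pics/top0.png

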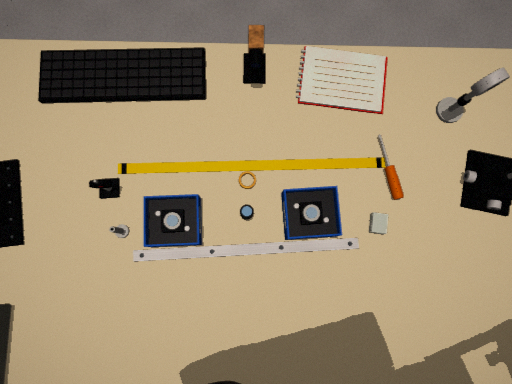

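```bash
cat > h.py <<'E'
import cv2,numpy as np
from station import telemetry,get_image,get_calibration
def cloud(c,d):
    R=cv2.Rodrigues(np.array(c["rvec"]))[0];t=np.array(c["tvec"]).ravel()
    v,u=np.mgrid[:d.shape[0],:d.shape[1]]
    P=np.stack([(u-c["cx"])/c["fx"]*d,(v-c["cy"])/c["fy"]*d,d],-1)
    return (P-t)@R
def mask(p,lo,hi):return cv2.inRange(cv2.cvtColor(p,cv2.COLOR_BGR2HSV),lo,hi)>0
BLUE=((105,120,40),(130,255,255))
E
python3 - <<'E'
from h import *
from scipy import ndimage as N
for n in("top","scene"):
    z=np.load(f"pics/{n}0.npz");p,d=z["p"],z["d"];c=get_calibration(n);W=cloud(c,d)
    ok=d>0
    for nm,m in(("blue",mask(p,*BLUE)),("yel",mask(p,(22,150,120),(32,255,255))),("any",ok&(W[...,2]>.004)&(W[...,2]<.12)&(abs(W[...,1])<.4)&(W[...,0]>.3)&(W[...,0]<.85))):
        l,k=N.label(m&ok)
        for i in range(1,k+1):
            q=W[l==i]
            if len(q)<60:continue
            if nm=="blue": q=q[q[:,2]>np.percentile(q[:,2],98)-.008]
            r=cv2.minAreaRect(q[:,:2].astype(np.float32))
            rc,cc=np.where(l==i)
            print(n,nm,len(q),"px",int(cc.mean()),int(rc.mean()),"ctr",np.round(r[0],4),"size",np.round(r[1],3),"ang %.1f"%r[2],"z",np.round(np.percentile(q[:,2],[2,50,98]),3))
E
```

```text
top blue 376 px 312 211 ctr [ 0.5371 -0.151 ] size [0.109 0.119] ang 4.5 z [0.056 0.061 0.064]
top blue 391 px 170 219 ctr [0.5161 0.1584] size [0.11 0.12] ang 2.8 z [0.057 0.061 0.064]
top yel 2617 px 250 165 ctr [ 0.6544 -0.0195] size [0.027 0.597] ang 2.1 z [-0.002  0.002  0.005]
top any 2288 px 138 91 ctr [0.8293 0.2483] size [0.046 0.303] ang 1.0 z [0.007 0.019 0.023]
top any 1766 px 343 97 ctr [ 0.8193 -0.2332] size [0.218 0.062] ang 89.5 z [0.005 0.012 0.015]
top any 478 px 391 176 ctr [ 0.6524 -0.3422] size [0.16  0.026] ang 14.3 z [0.006 0.022 0.029]
top any 117 px 246 179 ctr [ 0.6179 -0.0072] size [0.04  0.041] ang 39.6 z [0.005 0.011 0.014]
top any 474 px 106 186 ctr [0.5952 0.3194] size [0.048 0.055] ang 3.9 z [0.005 0.013 0.093]
top any 2857 px 311 212 ctr [ 0.5426 -0.1581] size [0.121 0.136] ang 4.3 z [0.023 0.035 0.062]
top any 2919 px 172 220 ctr [0.5205 0.1651] size [0.121 0.135] ang 4.1 z [0.027 0.035 0.062]
top any 170 px 246 211 ctr [ 0.5397 -0.0069] size [0.031 0.032] ang 45.1 z [0.014 0.046 0.049]
top any 371 px 378 222 ctr [ 0.5176 -0.3126] size [0.038 0.046] 
[... 478 characters left out ...]
ang 38.9 z [0.005 0.027 0.075]
scene any 625 px 397 195 ctr [0.597 0.318] size [0.046 0.048] ang 4.8 z [0.006 0.045 0.089]
scene any 255 px 255 193 ctr [ 0.5422 -0.0038] size [0.028 0.032] ang 81.3 z [0.005 0.035 0.046]
scene any 343 px 121 199 ctr [ 0.5221 -0.3098] size [0.036 0.048] ang 82.4 z [0.005 0.022 0.025]
scene any 482 px 95 236 ctr [ 0.6565 -0.34  ] size [0.16  0.025] ang 14.1 z [0.009 0.02  0.026]
scene any 133 px 258 222 ctr [ 0.6209 -0.0051] size [0.04 0.04] ang 83.2 z [0.004 0.008 0.01 ]
scene any 2578 px 409 289 ctr [0.8294 0.2491] size [0.042 0.302] ang 0.3 z [0.014 0.018 0.021]
scene any 2788 px 134 314 ctr [ 0.8225 -0.2291] size [0.215 0.055] ang 89.8 z [0.008 0.01  0.013]
```

```bash
cat >> h.py <<'E'
from scipy.spatial.transform import Rotation as Ro
def rel(targets,yaw_deg,base=None):
    """world targets -> tool units from current pose"""
    s=telemetry.sense();q=s["tcp_rot"];R=Ro.from_quat([q[1],q[2],q[3],q[0]]).as_matrix()
    p=np.array(s["eef_pos"]) if base is None else np.array(base)
    yaw=np.degrees(np.arctan2(R[1,0],R[0,0]))
    print("t %.2f pos"%s["time_s"],np.round(s["eef_pos"],4),"yaw %.2f"%yaw,"F",np.round(s["wrist_force"],1),"gap %.3f"%s["finger_gap"])
    for t in np.atleast_2d(targets):print(np.round(R.T@(np.array(t)-p)/.03,2),"turn %.2f"%((yaw-yaw_deg)/6))
E
python3 - <<'E'
from h import *
rel([[.591,.1625,.231],[.591,.1625,.045]],3.7)
E
```

```text
t 0.10 pos [ 0.2493 -0.5999  0.2307] yaw 22.56 F [0.1 0.6 0.4] gap 0.085
[ 2.027e+01 -1.910e+01  1.000e-02] turn 3.14
[ 20.27 -19.09   6.21] turn 3.14
```

carry_out(moves=[{"claw":0,"tx":1.4,"ty":-1.3,"tz":0,"turn":0.3},{"claw":0,"tx":2.8,"ty":-2.6,"tz":0,"turn":0.6},{"claw":0,"tx":4.2,"ty":-3.9,"tz":0,"turn":0.9},{"claw":0,"tx":5.6,"ty":-5.2,"tz":0,"turn":1.2},{"claw":0,"tx":7,"ty":-6.5,"tz":0,"turn":1.5},{"claw":0,"tx":8.4,"ty":-7.8,"tz":0,"turn":1.8},{"claw":0,"tx":9.8,"ty":-9.1,"tz":0,"turn":2.1},{"claw":0,"tx":11.2,"ty":-10.4,"tz":0,"turn":2.4},{"claw":0,"tx":12.6,"ty":-11.7,"tz":0,"turn":2.7},{"claw":0,"tx":14,"ty":-13,"tz":0,"turn":3.14}])

```text
time_s: 1.35
eef_pos: [0.4881, -0.0771, 0.2313]
tcp_rot: [0.0, 0.999, 0.032, 0.0]
wrist_force: [1.2, -0.1, 0.7]
finger_gap: -0.0001
```

```bash
python3 - <<'E'
from h import *
rel([[.591,.1625,.231],[.591,.1625,.045]],3.7)
E
```

```text
t 1.35 pos [ 0.4881 -0.0771  0.2313] yaw 3.65 F [ 1.2 -0.1  0.7] gap -0.000
[ 3.93 -7.75  0.01] turn -0.01
[ 3.93 -7.75  6.21] turn -0.01
```

carry_out(moves=[{"claw":0,"tx":1,"ty":-1.7,"tz":0,"turn":0},{"claw":0,"tx":2,"ty":-3.4,"tz":0,"turn":0},{"claw":0,"tx":3,"ty":-5.1,"tz":0,"turn":0},{"claw":0,"tx":3.6,"ty":-6.6,"tz":0,"turn":0},{"claw":0,"tx":3.95,"ty":-7.75,"tz":0.5,"turn":0},{"claw":0,"tx":3.95,"ty":-7.75,"tz":2,"turn":0},{"claw":0,"tx":3.95,"ty":-7.75,"tz":3.5,"turn":0},{"claw":0,"tx":3.95,"ty":-7.75,"tz":5,"turn":0},{"claw":0,"tx":3.95,"ty":-7.75,"tz":6.2,"turn":0},{"claw":0,"tx":3.95,"ty":-7.75,"tz":6.2,"turn":0}])

```text
time_s: 2.6
eef_pos: [0.5887, 0.1603, 0.0428]
tcp_rot: [0.0, 0.999, 0.032, -0.003]
wrist_force: [-0.3, 0.1, 0.5]
finger_gap: 0.0001
```

```bash
cat >> h.py <<'E'
def arc(pivot,yaw,h,angs,rise=6.,gap0=0.):
    """tip targets while crate turns about its foot edge; the foot creeps 6*tan(th)"""
    e=np.array([np.cos(np.radians(yaw)),np.sin(np.radians(yaw))]);out=[]
    for a in angs:
        t=np.radians(a);x=.110*np.cos(t)-h*np.sin(t)+.011+.006*np.tan(t);z=.110*np.sin(t)+h*np.cos(t)
        out.append([*(np.array(pivot)+e*x),z])
    return np.array(out)
E
python3 - <<'E'
from h import *
# pivot foot at strip face on crate centre line
print(rel(arc([.4575,.1545],3.7,.045,[0,2,5,10,15,20,25,30,35,40,45,50,55]),3.7))
p,d=get_image("scene");cv2.imwrite("pics/s1.png",cv2.resize(p[100:260,180:440],None,fx=3,fy=3))
E
```

```text
t 2.60 pos [0.5887 0.1603 0.0428] yaw 3.72 F [-0.3  0.1  0.5] gap 0.000
[-0.34 -0.09 -0.07] turn 0.00
[-0.39 -0.09 -0.2 ] turn 0.00
[-0.47 -0.09 -0.38] turn 0.00
[-0.63 -0.09 -0.68] turn 0.00
[-0.81 -0.09 -0.97] turn 0.00
[-1.01 -0.09 -1.23] turn 0.00
[-1.23 -0.09 -1.48] turn 0.00
[-1.48 -0.09 -1.7 ] turn 0.00
[-1.74 -0.09 -1.9 ] turn 0.00
[-2.01 -0.09 -2.07] turn 0.00
[-2.29 -0.09 -2.21] turn 0.00
[-2.57 -0.09 -2.33] turn 0.00
[-2.86 -0.09 -2.42] turn 0.00
None
```

View pics/s1.png

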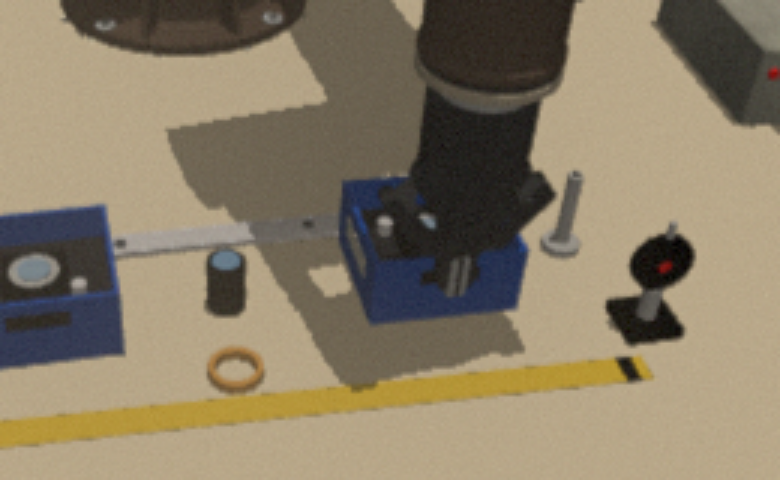

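carry_out(moves=[{"claw":0,"tx":-0.1,"ty":0.1,"tz":-0.05,"turn":0},{"claw":0,"tx":-0.2,"ty":0.1,"tz":-0.05,"turn":0},{"claw":0,"tx":-0.28,"ty":0.1,"tz":-0.05,"turn":0},{"claw":0,"tx":-0.34,"ty":0.1,"tz":-0.07,"turn":0},{"claw":0,"tx":-0.39,"ty":0.1,"tz":-0.2,"turn":0},{"claw":0,"tx":-0.44,"ty":0.1,"tz":-0.32,"turn":0},{"claw":0,"tx":-0.5,"ty":0.1,"tz":-0.44,"turn":0},{"claw":0,"tx":-0.56,"ty":0.1,"tz":-0.56,"turn":0},{"claw":0,"tx":-0.63,"ty":0.1,"tz":-0.68,"turn":0},{"claw":0,"tx":-0.63,"ty":0.1,"tz":-0.68,"turn":0}])

```text
time_s: 3.9
eef_pos: [0.5721, 0.1566, 0.066]
tcp_rot: [-0.0, 0.999, 0.033, 0.0]
wrist_force: [3.1, 0.1, -2.2]
finger_gap: -0.0004
```

```bash
cat >> h.py <<'E'
def tilt(ylo,yhi,name=None):
    """plane fits of blue faces of the crate between ylo,yhi seen by scene cam"""
    c=get_calibration("scene");p,d=get_image("scene");W=cloud(c,d)
    if name:cv2.imwrite(name,cv2.resize(p[80:280,90:450],None,fx=2,fy=2))
    m=mask(p,(100,90,20),(135,255,255))|mask(p,(0,130,60),(8,255,255))
    m&=(d>0)&(W[...,1]>ylo)&(W[...,1]<yhi)&(W[...,0]>.4)&(W[...,0]<.72)&(W[...,2]<.2)
    q=W[m];rng=np.random.default_rng(0)
    for k in range(3):
        if len(q)<80:break
        best=None
        for _ in range(300):
            a=q[rng.choice(len(q),3,False)];n=np.cross(a[1]-a[0],a[2]-a[0]);L=np.linalg.norm(n)
            if L<1e-6:continue
            n/=L;i=abs((q-a[0])@n)<.003
            if best is None or i.sum()>best.sum():best=i
        s=q[best];o=s.mean(0);n=np.linalg.svd(s-o,full_matrices=False)[2][2];n*=np.sign(n[0])
        print("plane",len(s),"n",np.round(n,3),"elev %.1f"%np.degrees(np.arctan2(n[2],np.hypot(n[0],n[1]))),"yaw %.1f"%np.degrees(np.arctan2(n[1],n[0])),"min",np.round(np.percentile(s,1,0),3),"max",np.round(np.percentile(s,99,0),3))
        q=q[~best]
E
python3 - <<'E'
from h import *
tilt(.05,.26,"pics/s2.png")
rel(arc([.4575,.1545],3.7,.045,[5,10,20,30,40]),3.7)
E
```

```text
plane 874 n [0.99  0.064 0.129] elev 7.4 yaw 3.7 min [0.556 0.106 0.017] max [0.571 0.221 0.073]
plane 147 n [0.991 0.063 0.119] elev 6.8 yaw 3.6 min [0.454 0.105 0.032] max [0.463 0.173 0.06 ]
plane 92 n [ 0.061 -0.998  0.033] elev 1.9 yaw -86.5 min [0.463 0.099 0.012] max [0.565 0.108 0.078]
t 3.95 pos [0.5722 0.1566 0.0659] yaw 3.73 F [ 2.7 -0.6 -1. ] gap -0.000
[ 0.09 -0.18  0.38] turn 0.00
[-0.07 -0.18  0.08] turn 0.00
[-0.45 -0.18 -0.47] turn 0.00
[-0.91 -0.18 -0.94] turn 0.00
[-1.44 -0.18 -1.31] turn 0.00
```

View pics/s2.png

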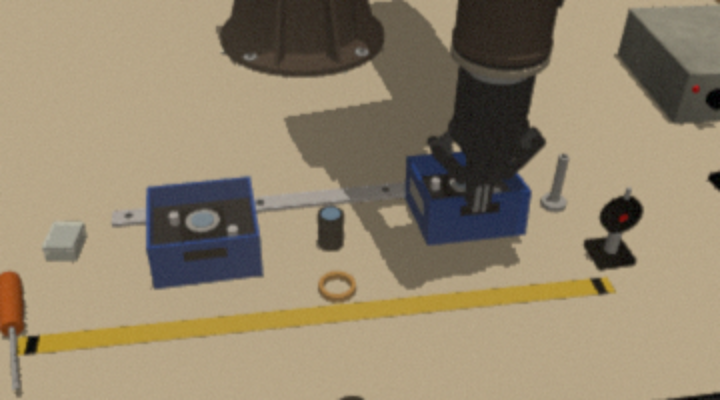

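```bash
python3 - <<'E'
from h import *
rel(arc([.458,.1480],3.7,.046,[11,13,15.5,18,20.5,23,25.5,28,30,32,40,45,50,55]),3.7)
E
```

```text
t 3.95 pos [0.5722 0.1566 0.0659] yaw 3.73 F [ 2.7 -0.6 -1. ] gap -0.000
[-0.1   0.04 -0.01] turn 0.00
[-0.18  0.04 -0.12] turn 0.00
[-0.27  0.04 -0.26] turn 0.00
[-0.37  0.04 -0.4 ] turn 0.00
[-0.48  0.04 -0.52] turn 0.00
[-0.59  0.04 -0.65] turn 0.00
[-0.71  0.04 -0.77] turn 0.00
[-0.83  0.04 -0.88] turn 0.00
[-0.93  0.04 -0.97] turn 0.00
[-1.03  0.04 -1.05] turn 0.00
[-1.46  0.04 -1.34] turn 0.00
[-1.74  0.04 -1.48] turn 0.00
[-2.03  0.04 -1.6 ] turn 0.00
[-2.32  0.04 -1.69] turn 0.00
```

carry_out(moves=[{"claw":0,"tx":-0.1,"ty":0,"tz":0,"turn":0},{"claw":0,"tx":-0.18,"ty":0,"tz":-0.1,"turn":0},{"claw":0,"tx":-0.27,"ty":0,"tz":-0.24,"turn":0},{"claw":0,"tx":-0.37,"ty":0,"tz":-0.38,"turn":0},{"claw":0,"tx":-0.48,"ty":0,"tz":-0.5,"turn":0},{"claw":0,"tx":-0.59,"ty":0,"tz":-0.63,"turn":0},{"claw":0,"tx":-0.71,"ty":0,"tz":-0.75,"turn":0},{"claw":0,"tx":-0.83,"ty":0,"tz":-0.87,"turn":0},{"claw":0,"tx":-0.93,"ty":0,"tz":-0.96,"turn":0},{"claw":0,"tx":-1.03,"ty":0,"tz":-1.04,"turn":0}])

```text
time_s: 5.2
eef_pos: [0.543, 0.1549, 0.0978]
tcp_rot: [-0.0, 0.999, 0.032, 0.002]
wrist_force: [7.4, 1.3, 6.9]
finger_gap: 0.0001
```

```bash
python3 - <<'E'
from h import *
tilt(.05,.26)
rel(arc([.458,.1480],3.7,.046,[25,30,33,36,40,45,50,55]),3.7)
E
```

```text
plane 1046 n [0.885 0.061 0.462] elev 27.5 yaw 3.9 min [0.528 0.104 0.053] max [0.559 0.22  0.104]
plane 123 n [0.914 0.044 0.404] elev 23.8 yaw 2.7 min [0.436 0.109 0.041] max [0.446 0.213 0.054]
plane 76 n [ 0.062 -0.998  0.005] elev 0.3 yaw -86.4 min [0.447 0.098 0.017] max [0.555 0.106 0.101]
t 5.25 pos [0.5428 0.1549 0.098 ] yaw 3.72 F [7.7 2.6 8.3] gap -0.000
[0.3  0.05 0.33] turn 0.00
[0.06 0.05 0.11] turn 0.00
[-0.1   0.05 -0.02] turn 0.00
[-0.26  0.05 -0.13] turn 0.00
[-0.48  0.05 -0.27] turn 0.00
[-0.76  0.05 -0.41] turn 0.00
[-1.04  0.05 -0.53] turn 0.00
[-1.33  0.05 -0.62] turn 0.00
```

```bash
python3 - <<'E'
from h import *
rel(arc([.456,.1480],3.7,.050,[27.5,30,33,36,39,42,45,48,50,52,54,56,58]),3.7)
E
```

```text
t 5.25 pos [0.5428 0.1549 0.098 ] yaw 3.72 F [7.7 2.6 8.3] gap -0.000
[0.05 0.04 0.1 ] turn 0.00
[-0.08  0.04 -0.01] turn 0.00
[-0.24  0.04 -0.13] turn 0.00
[-0.4   0.04 -0.24] turn 0.00
[-0.57  0.04 -0.34] turn 0.00
[-0.74  0.04 -0.43] turn 0.00
[-0.92  0.04 -0.51] turn 0.00
[-1.09  0.04 -0.58] turn 0.00
[-1.21  0.04 -0.62] turn 0.00
[-1.33  0.04 -0.65] turn 0.00
[-1.45  0.04 -0.68] turn 0.00
[-1.57  0.04 -0.71] turn 0.00
[-1.68  0.04 -0.73] turn 0.00
```

carry_out(moves=[{"claw":0,"tx":-0.08,"ty":0,"tz":-0.03,"turn":0},{"claw":0,"tx":-0.16,"ty":0,"tz":-0.09,"turn":0},{"claw":0,"tx":-0.24,"ty":0,"tz":-0.15,"turn":0},{"claw":0,"tx":-0.32,"ty":0,"tz":-0.21,"turn":0},{"claw":0,"tx":-0.4,"ty":0,"tz":-0.26,"turn":0},{"claw":0,"tx":-0.5,"ty":0,"tz":-0.32,"turn":0},{"claw":0,"tx":-0.6,"ty":0,"tz":-0.37,"turn":0},{"claw":0,"tx":-0.7,"ty":0,"tz":-0.42,"turn":0},{"claw":0,"tx":-0.8,"ty":0,"tz":-0.46,"turn":0},{"claw":0,"tx":-0.92,"ty":0,"tz":-0.52,"turn":0}])

```text
time_s: 6.5
eef_pos: [0.5161, 0.1532, 0.1138]
tcp_rot: [-0.0, 0.999, 0.032, 0.002]
wrist_force: [6.9, 1.2, 14.1]
finger_gap: -0.0
```

```bash
python3 - <<'E'
from h import *
tilt(.05,.26)
rel(arc([.456,.1480],3.7,.050,[40,45,48,50,52,54,56,58]),3.7)
E
```

```text
plane 1075 n [0.732 0.047 0.68 ] elev 42.8 yaw 3.6 min [0.501 0.103 0.075] max [0.545 0.22  0.118]
plane 77 n [ 0.701  0.038 -0.712] elev -45.4 yaw 3.1 min [0.46  0.103 0.004] max [0.542 0.215 0.085]
plane 61 n [ 0.087 -0.996 -0.017] elev -1.0 yaw -85.0 min [0.44  0.097 0.028] max [0.54  0.108 0.116]
t 6.55 pos [0.5156 0.1532 0.114 ] yaw 3.73 F [ 6.7  1.1 14.7] gap 0.000
[0.28 0.04 0.17] turn 0.00
[-0.01  0.04  0.03] turn 0.00
[-0.19  0.04 -0.04] turn 0.00
[-0.31  0.04 -0.08] turn 0.00
[-0.43  0.04 -0.12] turn 0.00
[-0.55  0.04 -0.15] turn 0.00
[-0.66  0.04 -0.18] turn 0.00
[-0.78  0.04 -0.2 ] turn 0.00
```

carry_out(moves=[{"claw":0,"tx":-0.1,"ty":0,"tz":-0.02,"turn":0},{"claw":0,"tx":-0.2,"ty":0,"tz":-0.06,"turn":0},{"claw":0,"tx":-0.3,"ty":0,"tz":-0.1,"turn":0},{"claw":0,"tx":-0.4,"ty":0,"tz":-0.14,"turn":0},{"claw":0,"tx":-0.5,"ty":0,"tz":-0.16,"turn":0},{"claw":0,"tx":-0.6,"ty":0,"tz":-0.19,"turn":0},{"claw":0,"tx":-0.68,"ty":0,"tz":-0.2,"turn":0},{"claw":0,"tx":-0.68,"ty":0,"tz":-0.2,"turn":0},{"claw":0,"tx":-0.68,"ty":0,"tz":-0.2,"turn":0},{"claw":0,"tx":-0.68,"ty":0,"tz":-0.2,"turn":0}])

```text
time_s: 7.8
eef_pos: [0.4964, 0.152, 0.1204]
tcp_rot: [-0.001, 0.999, 0.033, 0.003]
wrist_force: [7.7, -0.0, 24.9]
finger_gap: -0.0001
```

```bash
python3 - <<'E'
from h import *
tilt(.05,.26,"pics/s3.png")
rel(arc([.456,.1480],3.7,.050,[55,50,45,40,30]),3.7)
E
```

```text
plane 1041 n [0.609 0.04  0.792] elev 52.4 yaw 3.7 min [0.482 0.102 0.088] max [0.532 0.219 0.124]
plane 260 n [ 0.79   0.055 -0.611] elev -37.7 yaw 4.0 min [0.461 0.102 0.006] max [0.529 0.216 0.09 ]
plane 60 n [ 0.071 -0.997 -0.006] elev -0.4 yaw -85.9 min [0.43  0.096 0.023] max [0.517 0.103 0.117]
t 7.85 pos [0.4965 0.152  0.1204] yaw 3.73 F [ 7.2 -0.3 24.8] gap 0.000
[0.04 0.05 0.05] turn 0.00
[0.33 0.05 0.13] turn 0.00
[0.62 0.05 0.25] turn 0.00
[0.92 0.05 0.38] turn 0.00
[1.47 0.05 0.74] turn 0.00
```

View pics/s3.png

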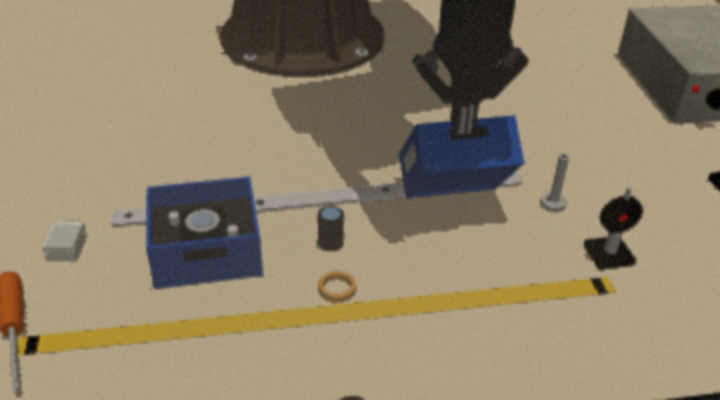

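carry_out(moves=[{"claw":0,"tx":0.1,"ty":0,"tz":0.01,"turn":0},{"claw":0,"tx":0.25,"ty":0,"tz":0.04,"turn":0},{"claw":0,"tx":0.4,"ty":0,"tz":0.09,"turn":0},{"claw":0,"tx":0.54,"ty":0,"tz":0.14,"turn":0},{"claw":0,"tx":0.68,"ty":0,"tz":0.2,"turn":0},{"claw":0,"tx":0.84,"ty":0,"tz":0.28,"turn":0},{"claw":0,"tx":1.0,"ty":0,"tz":0.36,"turn":0},{"claw":0,"tx":1.18,"ty":0,"tz":0.46,"turn":0},{"claw":0,"tx":1.36,"ty":0,"tz":0.57,"turn":0},{"claw":0,"tx":1.5,"ty":0,"tz":0.66,"turn":0}])

```text
time_s: 9.1
eef_pos: [0.5406, 0.1548, 0.0995]
tcp_rot: [-0.0, 0.999, 0.032, 0.002]
wrist_force: [7.8, 1.9, 8.0]
finger_gap: 0.0001
```

```bash
python3 - <<'E'
from h import *
tilt(.05,.26)
rel(arc([.456,.1480],3.7,.052,[30,27,24,21,18,15,12,9,6,3,0]),3.7)
E
```

```text
plane 1039 n [0.873 0.057 0.484] elev 29.0 yaw 3.8 min [0.526 0.104 0.056] max [0.558 0.221 0.105]
plane 122 n [ 0.514  0.014 -0.858] elev -59.1 yaw 1.6 min [0.434 0.098 0.047] max [0.544 0.219 0.113]
plane 66 n [ 0.479  0.026 -0.877] elev -61.3 yaw 3.1 min [0.436 0.098 0.042] max [0.533 0.215 0.095]
t 9.15 pos [0.541  0.1548 0.0993] yaw 3.71 F [8.2 1.4 7.7] gap -0.000
[-0.05  0.04 -0.03] turn 0.00
[0.11 0.04 0.1 ] turn 0.00
[0.26 0.04 0.24] turn 0.00
[0.4  0.04 0.38] turn 0.00
[0.54 0.04 0.53] turn 0.00
[0.67 0.04 0.69] turn 0.00
[0.79 0.04 0.85] turn 0.00
[0.9  0.04 1.03] turn 0.00
[1.01 0.04 1.21] turn 0.00
[1.1  0.04 1.39] turn 0.00
[1.18 0.04 1.58] turn 0.00
```

Reproducible; lower to about 5°.

carry_out(moves=[{"claw":0,"tx":0.11,"ty":0,"tz":0.1,"turn":0},{"claw":0,"tx":0.26,"ty":0,"tz":0.24,"turn":0},{"claw":0,"tx":0.4,"ty":0,"tz":0.38,"turn":0},{"claw":0,"tx":0.54,"ty":0,"tz":0.53,"turn":0},{"claw":0,"tx":0.67,"ty":0,"tz":0.69,"turn":0},{"claw":0,"tx":0.79,"ty":0,"tz":0.85,"turn":0},{"claw":0,"tx":0.88,"ty":0,"tz":0.99,"turn":0},{"claw":0,"tx":0.96,"ty":0,"tz":1.12,"turn":0},{"claw":0,"tx":1.02,"ty":0,"tz":1.22,"turn":0},{"claw":0,"tx":1.06,"ty":0,"tz":1.3,"turn":0}])

```text
time_s: 10.4
eef_pos: [0.5744, 0.1571, 0.0611]
tcp_rot: [-0.001, 0.999, 0.032, 0.004]
wrist_force: [15.5, 0.9, 6.9]
finger_gap: 0.0002
```

```bash
python3 - <<'E'
from h import *
tilt(.05,.26)
rel([[.6,.158,.15],[.591,-.145,.15]],3.7)
E
```

```text
plane 837 n [0.995 0.066 0.076] elev 4.4 yaw 3.8 min [0.56  0.106 0.012] max [0.572 0.221 0.069]
plane 136 n [0.997 0.068 0.031] elev 1.8 yaw 3.9 min [0.456 0.103 0.032] max [0.464 0.173 0.061]
plane 106 n [ 0.065 -0.998  0.013] elev 0.8 yaw -86.2 min [0.468 0.099 0.009] max [0.565 0.108 0.069]
t 10.45 pos [0.5746 0.1571 0.0609] yaw 3.72 F [16.5  0.9  6.5] gap 0.001
[ 0.87  0.02 -2.96] turn 0.00
[-0.08 10.08 -2.98] turn 0.00
```

carry_out(moves=[{"claw":0,"tx":0.05,"ty":0,"tz":0.08,"turn":0},{"claw":0,"tx":0.09,"ty":0,"tz":0.17,"turn":0},{"claw":0,"tx":0.13,"ty":0,"tz":0.26,"turn":0},{"claw":0,"tx":0.18,"ty":0,"tz":0.28,"turn":0},{"claw":0,"tx":0.25,"ty":0,"tz":0.28,"turn":0},{"claw":0,"tx":0.6,"ty":0,"tz":0.28,"turn":0},{"claw":0,"tx":1.0,"ty":0,"tz":0,"turn":0},{"claw":0,"tx":1.2,"ty":0,"tz":-1,"turn":0},{"claw":0,"tx":1.2,"ty":1.0,"tz":-2,"turn":0},{"claw":0,"tx":1.2,"ty":2.0,"tz":-3,"turn":0}])

```text
time_s: 11.7
eef_pos: [0.6103, 0.0984, 0.1509]
tcp_rot: [0.0, 0.999, 0.033, -0.0]
wrist_force: [0.5, -0.5, 0.2]
finger_gap: -0.0003
```

```bash
python3 - <<'E'
from h import *
from scipy import ndimage as N
tilt(.05,.26);
p,d=get_image("top");W=cloud(get_calibration("top"),d);m=mask(p,*BLUE)&(W[...,2]>.053)
for lo,hi in((.05,.26),(-.25,-.05)):
    q=W[m&(W[...,1]>lo)&(W[...,1]<hi)&(d>0)];print(cv2.minAreaRect(q[:,:2].astype(np.float32)))
rel([[.621,-.149,.12],[.621,-.149,.045]],3.9)
E
```

```text
plane 821 n [0.998 0.067 0.003] elev 0.2 yaw 3.8 min [0.563 0.106 0.004] max [0.573 0.222 0.06 ]
plane 258 n [ 0.998  0.067 -0.018] elev -1.0 yaw 3.8 min [0.457 0.106 0.032] max [0.467 0.215 0.06 ]
plane 131 n [ 0.004 -0.006 -1.   ] elev -89.6 yaw -52.6 min [0.456 0.1   0.056] max [0.571 0.223 0.061]
((0.0, 0.0), (0.0, 0.0), 0.0)
((0.5370733737945557, -0.15070274472236633), (0.10943707823753357, 0.11857401579618454), 4.419863224029541)
t 11.80 pos [0.6122 0.0967 0.1532] yaw 3.62 F [0.5 0.1 0.5] gap -0.000
[-0.23  8.19  1.11] turn -0.05
[-0.24  8.19  3.61] turn -0.05
```

carry_out(moves=[{"claw":0,"tx":0,"ty":1.5,"tz":0,"turn":0},{"claw":0,"tx":-0.1,"ty":3.3,"tz":0,"turn":0},{"claw":0,"tx":-0.2,"ty":5,"tz":0,"turn":0},{"claw":0,"tx":-0.23,"ty":6.7,"tz":0.3,"turn":0},{"claw":0,"tx":-0.23,"ty":7.8,"tz":0.8,"turn":0},{"claw":0,"tx":-0.23,"ty":8.12,"tz":1.5,"turn":-0.05},{"claw":0,"tx":-0.23,"ty":8.12,"tz":2.5,"turn":-0.05},{"claw":0,"tx":-0.23,"ty":8.12,"tz":3.5,"turn":-0.05},{"claw":0,"tx":-0.23,"ty":8.12,"tz":3.5,"turn":-0.05},{"claw":0,"tx":-0.23,"ty":8.12,"tz":3.5,"turn":-0.05}])

```text
time_s: 13.05
eef_pos: [0.6192, -0.1441, 0.0452]
tcp_rot: [-0.0, 0.999, 0.035, 0.0]
wrist_force: [0.0, 0.9, 0.1]
finger_gap: -0.0001
```

```bash
python3 - <<'E'
from h import *
tilt(-.25,-.05)
rel(arc([.478,-.154],3.9,.046,[0,3,6,9,12,15]),3.9)
E
```

```text
plane 811 n [0.997 0.08  0.004] elev 0.2 yaw 4.6 min [ 0.588 -0.202  0.003] max [ 0.6   -0.089  0.06 ]
t 13.10 pos [ 0.6195 -0.1443  0.0457] yaw 4.06 F [-0.4  0.4  0.1] gap 0.000
[-0.69 -0.   -0.01] turn 0.03
[-0.77 -0.   -0.2 ] turn 0.03
[-0.85 -0.   -0.39] turn 0.03
[-0.95 -0.   -0.57] turn 0.03
[-1.05 -0.   -0.74] turn 0.03
[-1.16 -0.   -0.91] turn 0.03
```

carry_out(moves=[{"claw":0,"tx":-0.2,"ty":0,"tz":0.08,"turn":0},{"claw":0,"tx":-0.35,"ty":0,"tz":0.08,"turn":0},{"claw":0,"tx":-0.47,"ty":0,"tz":0.08,"turn":0},{"claw":0,"tx":-0.57,"ty":0,"tz":0.08,"turn":0},{"claw":0,"tx":-0.66,"ty":0,"tz":0.08,"turn":0},{"claw":0,"tx":-0.75,"ty":0,"tz":0.02,"turn":0},{"claw":0,"tx":-0.82,"ty":0,"tz":-0.12,"turn":0},{"claw":0,"tx":-0.88,"ty":0,"tz":-0.27,"turn":0},{"claw":0,"tx":-0.95,"ty":0,"tz":-0.41,"turn":0},{"claw":0,"tx":-1.03,"ty":0,"tz":-0.55,"turn":0}])

```text
time_s: 14.35
eef_pos: [0.5896, -0.1474, 0.062]
tcp_rot: [0.001, 0.999, 0.035, 0.002]
wrist_force: [8.2, -2.4, 2.5]
finger_gap: -0.0001
```

```bash
python3 - <<'E'
from h import *
tilt(-.25,-.05)
rel(arc([.477,-.154],3.9,.049,[6,9,11,13.5,16,18.5,21,23.5,26,28.5,31,33]),3.9)
E
```

```text
plane 1063 n [0.981 0.069 0.183] elev 10.6 yaw 4.0 min [ 0.573 -0.204  0.022] max [ 0.591 -0.09   0.079]
plane 47 n [0.981 0.08  0.177] elev 10.2 yaw 4.7 min [ 0.469 -0.199  0.033] max [ 0.48  -0.099  0.059]
t 14.40 pos [ 0.5895 -0.1475  0.0625] yaw 4.02 F [ 6.5 -1.7  2. ] gap 0.000
[ 0.11 -0.04  0.07] turn 0.02
[ 0.01 -0.04 -0.1 ] turn 0.02
[-0.06 -0.04 -0.22] turn 0.02
[-0.15 -0.04 -0.36] turn 0.02
[-0.25 -0.04 -0.5 ] turn 0.02
[-0.36 -0.04 -0.63] turn 0.02
[-0.47 -0.04 -0.76] turn 0.02
[-0.59 -0.04 -0.88] turn 0.02
[-0.71 -0.04 -1.  ] turn 0.02
[-0.83 -0.04 -1.11] turn 0.02
[-0.96 -0.04 -1.21] turn 0.02
[-1.07 -0.04 -1.29] turn 0.02
```

carry_out(moves=[{"claw":0,"tx":-0.05,"ty":0,"tz":-0.09,"turn":0},{"claw":0,"tx":-0.13,"ty":0,"tz":-0.22,"turn":0},{"claw":0,"tx":-0.23,"ty":0,"tz":-0.36,"turn":0},{"claw":0,"tx":-0.33,"ty":0,"tz":-0.49,"turn":0},{"claw":0,"tx":-0.44,"ty":0,"tz":-0.62,"turn":0},{"claw":0,"tx":-0.55,"ty":0,"tz":-0.74,"turn":0},{"claw":0,"tx":-0.67,"ty":0,"tz":-0.86,"turn":0},{"claw":0,"tx":-0.79,"ty":0,"tz":-0.97,"turn":0},{"claw":0,"tx":-0.91,"ty":0,"tz":-1.07,"turn":0},{"claw":0,"tx":-1.02,"ty":0,"tz":-1.16,"turn":0}])

```text
time_s: 15.65
eef_pos: [0.5584, -0.1494, 0.0967]
tcp_rot: [0.0, 0.999, 0.035, 0.001]
wrist_force: [5.2, 0.2, 4.1]
finger_gap: -0.0001
```

```bash
python3 - <<'E'
from h import *
tilt(-.25,-.05)
rel(arc([.477,-.154],3.9,.046,[31,33,35,37,39,41,43,45,47,49,51,53,55,57]),3.9)
E
```

```text
plane 1236 n [0.831 0.057 0.554] elev 33.6 yaw 3.9 min [ 0.538 -0.206  0.063] max [ 0.575 -0.09   0.111]
plane 43 n [ 0.136  0.013 -0.991] elev -82.1 yaw 5.5 min [ 0.448 -0.209  0.049] max [ 0.576 -0.095  0.069]
t 15.70 pos [ 0.5581 -0.1494  0.0969] yaw 4.02 F [ 5.5 -1.7  4.4] gap 0.000
[ 0.13 -0.03  0.03] turn 0.02
[ 0.03 -0.03 -0.05] turn 0.02
[-0.08 -0.03 -0.13] turn 0.02
[-0.18 -0.03 -0.2 ] turn 0.02
[-0.29 -0.03 -0.27] turn 0.02
[-0.4  -0.03 -0.33] turn 0.02
[-0.52 -0.03 -0.39] turn 0.02
[-0.63 -0.03 -0.45] turn 0.02
[-0.75 -0.03 -0.5 ] turn 0.02
[-0.86 -0.03 -0.54] turn 0.02
[-0.98 -0.03 -0.59] turn 0.02
[-1.09 -0.03 -0.62] turn 0.02
[-1.21 -0.03 -0.65] turn 0.02
[-1.32 -0.03 -0.68] turn 0.02
```

carry_out(moves=[{"claw":0,"tx":-0.08,"ty":0,"tz":-0.07,"turn":0},{"claw":0,"tx":-0.18,"ty":0,"tz":-0.15,"turn":0},{"claw":0,"tx":-0.29,"ty":0,"tz":-0.22,"turn":0},{"claw":0,"tx":-0.4,"ty":0,"tz":-0.29,"turn":0},{"claw":0,"tx":-0.51,"ty":0,"tz":-0.35,"turn":0},{"claw":0,"tx":-0.62,"ty":0,"tz":-0.41,"turn":0},{"claw":0,"tx":-0.72,"ty":0,"tz":-0.46,"turn":0},{"claw":0,"tx":-0.82,"ty":0,"tz":-0.5,"turn":0},{"claw":0,"tx":-0.92,"ty":0,"tz":-0.54,"turn":0},{"claw":0,"tx":-1.0,"ty":0,"tz":-0.57,"turn":0}])

```text
time_s: 16.95
eef_pos: [0.5276, -0.1513, 0.1135]
tcp_rot: [0.0, 0.999, 0.035, 0.0]
wrist_force: [3.2, -2.5, 6.1]
finger_gap: -0.0002
```

```bash
python3 - <<'E'
from h import *
tilt(-.25,-.05)
rel(arc([.477,-.154],3.9,.044,[47,49,51,53,55,57]),3.9)
E
```

```text
plane 1203 n [0.624 0.043 0.78 ] elev 51.3 yaw 4.0 min [ 0.505 -0.207  0.087] max [ 0.555 -0.092  0.124]
plane 207 n [ 0.771  0.053 -0.634] elev -39.4 yaw 3.9 min [ 0.482 -0.205  0.005] max [ 0.552 -0.097  0.086]
t 17.00 pos [ 0.5273 -0.1513  0.1135] yaw 4.02 F [ 3.3 -2.5  7.2] gap 0.000
[ 0.33 -0.02  0.1 ] turn 0.02
[ 0.22 -0.02  0.06] turn 0.02
[ 0.1  -0.02  0.01] turn 0.02
[-0.01 -0.02 -0.03] turn 0.02
[-0.13 -0.02 -0.06] turn 0.02
[-0.24 -0.02 -0.09] turn 0.02
```

carry_out(moves=[{"claw":0,"tx":-0.08,"ty":0,"tz":-0.03,"turn":0},{"claw":0,"tx":-0.15,"ty":0,"tz":-0.06,"turn":0},{"claw":0,"tx":-0.2,"ty":0,"tz":-0.07,"turn":0},{"claw":0,"tx":-0.2,"ty":0,"tz":-0.07,"turn":0},{"claw":0,"tx":-0.2,"ty":0,"tz":-0.07,"turn":0},{"claw":0,"tx":-0.2,"ty":0,"tz":-0.07,"turn":0},{"claw":0,"tx":-0.2,"ty":0,"tz":-0.07,"turn":0},{"claw":0,"tx":-0.2,"ty":0,"tz":-0.07,"turn":0},{"claw":0,"tx":-0.2,"ty":0,"tz":-0.07,"turn":0},{"claw":0,"tx":-0.2,"ty":0,"tz":-0.07,"turn":0}])

```text
time_s: 18.25
eef_pos: [0.5216, -0.1517, 0.1155]
tcp_rot: [0.0, 0.999, 0.035, 0.0]
wrist_force: [4.2, -2.8, 7.9]
finger_gap: -0.0001
```

```bash
python3 - <<'E'
from h import *
tilt(-.25,-.05,"pics/s4.png")
rel(arc([.476,-.154],3.9,.043,[55,52,49,46,42,38,34,30,26,22,18,15]),3.9)
E
```

```text
plane 1196 n [0.58  0.041 0.814] elev 54.5 yaw 4.0 min [ 0.498 -0.207  0.09 ] max [ 0.55  -0.092  0.125]
plane 281 n [ 0.807  0.055 -0.588] elev -36.0 yaw 3.9 min [ 0.481 -0.205  0.006] max [ 0.547 -0.094  0.09 ]
t 18.30 pos [ 0.5216 -0.1517  0.1155] yaw 4.02 F [ 3.5 -2.8  7.8] gap 0.000
[ 0.06 -0.03  0.02] turn 0.02
[ 0.23 -0.03  0.08] turn 0.02
[ 0.4  -0.03  0.14] turn 0.02
[ 0.57 -0.02  0.22] turn 0.02
[ 0.79 -0.02  0.33] turn 0.02
[ 1.01 -0.02  0.46] turn 0.02
[ 1.22 -0.02  0.61] turn 0.02
[ 1.42 -0.02  0.78] turn 0.02
[ 1.61 -0.02  0.95] turn 0.02
[ 1.79 -0.02  1.15] turn 0.02
[ 1.95 -0.02  1.35] turn 0.02
[ 2.07 -0.02  1.52] turn 0.02
```

View pics/s4.png

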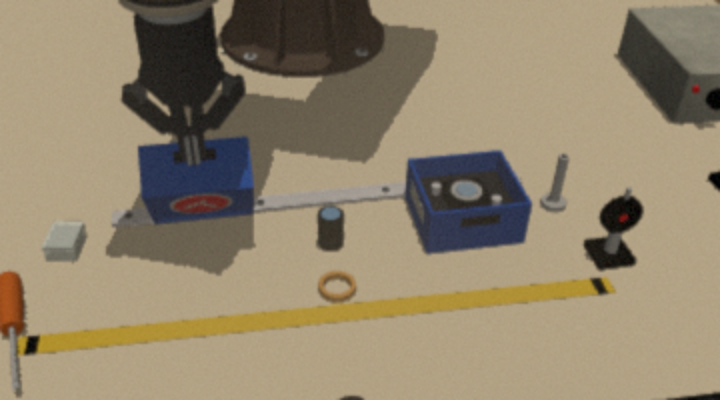

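carry_out(moves=[{"claw":0,"tx":0.08,"ty":0,"tz":0.03,"turn":0},{"claw":0,"tx":0.22,"ty":0,"tz":0.08,"turn":0},{"claw":0,"tx":0.38,"ty":0,"tz":0.14,"turn":0},{"claw":0,"tx":0.54,"ty":0,"tz":0.21,"turn":0},{"claw":0,"tx":0.7,"ty":0,"tz":0.29,"turn":0},{"claw":0,"tx":0.87,"ty":0,"tz":0.38,"turn":0},{"claw":0,"tx":1.03,"ty":0,"tz":0.48,"turn":0},{"claw":0,"tx":1.18,"ty":0,"tz":0.58,"turn":0},{"claw":0,"tx":1.3,"ty":0,"tz":0.68,"turn":0},{"claw":0,"tx":1.4,"ty":0,"tz":0.76,"turn":0}])

```text
time_s: 19.55
eef_pos: [0.5645, -0.1485, 0.0925]
tcp_rot: [0.0, 0.999, 0.035, 0.001]
wrist_force: [7.5, 1.6, 8.2]
finger_gap: 0.0001
```

```bash
python3 - <<'E'
from h import *
tilt(-.25,-.05)
rel(arc([.477,-.154],3.9,.043,[33,30,27,24,21,18,15,12,9,6,3,0]),3.9)
E
```

```text
plane 1212 n [0.858 0.059 0.51 ] elev 30.6 yaw 3.9 min [ 0.545 -0.205  0.057] max [ 0.579 -0.089  0.107]
plane 99 n [0.672 0.04  0.74 ] elev 47.7 yaw 3.4 min [ 0.453 -0.21   0.044] max [ 0.465 -0.099  0.052]
plane 38 n [0.851 0.062 0.521] elev 31.4 yaw 4.2 min [ 0.538 -0.204  0.056] max [ 0.574 -0.09   0.105]
t 19.60 pos [ 0.5648 -0.1485  0.0923] yaw 4.02 F [7.7 1.2 6.9] gap -0.000
[-0.14 -0.01 -0.12] turn 0.02
[ 0.01 -0.01  0.  ] turn 0.02
[ 0.15 -0.01  0.14] turn 0.02
[ 0.29 -0.01  0.28] turn 0.02
[ 0.42 -0.01  0.43] turn 0.02
[ 0.54 -0.01  0.58] turn 0.02
[ 0.66 -0.01  0.74] turn 0.02
[ 0.77 -0.01  0.91] turn 0.02
[ 0.86 -0.01  1.09] turn 0.02
[ 0.95 -0.01  1.27] turn 0.02
[ 1.03 -0.01  1.46] turn 0.02
[ 1.1  -0.01  1.65] turn 0.02
```

carry_out(moves=[{"claw":0,"tx":0.15,"ty":0,"tz":0.14,"turn":0},{"claw":0,"tx":0.29,"ty":0,"tz":0.28,"turn":0},{"claw":0,"tx":0.42,"ty":0,"tz":0.43,"turn":0},{"claw":0,"tx":0.54,"ty":0,"tz":0.58,"turn":0},{"claw":0,"tx":0.66,"ty":0,"tz":0.74,"turn":0},{"claw":0,"tx":0.77,"ty":0,"tz":0.91,"turn":0},{"claw":0,"tx":0.86,"ty":0,"tz":1.08,"turn":0},{"claw":0,"tx":0.94,"ty":0,"tz":1.22,"turn":0},{"claw":0,"tx":1.0,"ty":0,"tz":1.36,"turn":0},{"claw":0,"tx":1.05,"ty":0,"tz":1.48,"turn":0}])

```text
time_s: 20.85
eef_pos: [0.5968, -0.1464, 0.0482]
tcp_rot: [0.0, 0.999, 0.035, 0.002]
wrist_force: [11.7, 2.3, 2.9]
finger_gap: -0.0002
```

carry_out(moves=[{"claw":0,"tx":0.05,"ty":0,"tz":0.08,"turn":0},{"claw":0,"tx":0.09,"ty":0,"tz":0.14,"turn":0},{"claw":0,"tx":0.14,"ty":0,"tz":0.16,"turn":0},{"claw":0,"tx":0.2,"ty":0,"tz":0.16,"turn":0},{"claw":0,"tx":0.35,"ty":0,"tz":0.16,"turn":0},{"claw":0,"tx":0.8,"ty":0,"tz":0,"turn":0},{"claw":0,"tx":1.0,"ty":0,"tz":-1,"turn":0},{"claw":0,"tx":1.0,"ty":0,"tz":-2.5,"turn":0},{"claw":0,"tx":1.0,"ty":0,"tz":-4,"turn":0},{"claw":0,"tx":1.0,"ty":0,"tz":-4,"turn":0}])

```text
time_s: 22.1
eef_pos: [0.6277, -0.1447, 0.1722]
tcp_rot: [0.001, 0.999, 0.035, 0.003]
wrist_force: [0.5, 0.3, 0.2]
finger_gap: -0.0002
```

```bash
python3 - <<'E'
from h import *
tilt(-.25,-.05)
rel([[.5,-.151,.17],[.443,-.1555,.17],[.443,-.1555,.028]],3.9)
E
```

```text
plane 962 n [0.998 0.069 0.008] elev 0.5 yaw 3.9 min [ 0.584 -0.203  0.003] max [ 0.594 -0.089  0.06 ]
plane 451 n [ 0.998  0.064 -0.011] elev -0.6 yaw 3.7 min [ 0.478 -0.207  0.033] max [ 0.488 -0.098  0.06 ]
plane 67 n [ 0.006 -0.006  1.   ] elev 89.5 yaw -44.7 min [ 0.477 -0.208  0.055] max [ 0.591 -0.088  0.061]
t 22.15 pos [ 0.6264 -0.1444  0.17  ] yaw 4.03 F [ 0.6  0.2 -0.4] gap -0.000
[-4.22 -0.08 -0.01] turn 0.02
[-6.12 -0.06 -0.02] turn 0.02
[-6.14 -0.07  4.71] turn 0.02
```

carry_out(moves=[{"claw":50,"tx":-1.5,"ty":0,"tz":0,"turn":0},{"claw":50,"tx":-3,"ty":0,"tz":0,"turn":0},{"claw":50,"tx":-4.5,"ty":-0.05,"tz":0,"turn":0},{"claw":50,"tx":-5.8,"ty":-0.07,"tz":0,"turn":0},{"claw":50,"tx":-6.14,"ty":-0.07,"tz":0,"turn":0.02},{"claw":50,"tx":-6.14,"ty":-0.07,"tz":1.3,"turn":0.02},{"claw":50,"tx":-6.14,"ty":-0.07,"tz":2.6,"turn":0.02},{"claw":50,"tx":-6.14,"ty":-0.07,"tz":3.9,"turn":0.02},{"claw":50,"tx":-6.14,"ty":-0.07,"tz":4.75,"turn":0.02},{"claw":50,"tx":-6.14,"ty":-0.07,"tz":4.75,"turn":0.02}])

```text
time_s: 23.4
eef_pos: [0.4402, -0.1545, 0.0236]
tcp_rot: [-0.001, 0.999, 0.034, -0.002]
wrist_force: [-0.2, 1.2, 0.3]
finger_gap: 0.05
```

```bash
python3 - <<'E'
from h import *
# line yaw ~2.1 deg, crate yaw 3.9. line middle x at y=-.14
lx=.655+.12*np.tan(np.radians(2.2));print("line x",lx)
rel([[lx-.055-.013-.015,-.146,.027],[lx-.055-.011,-.145,.027]],3.9)
p,d=get_image("scene");cv2.imwrite("pics/s5.png",cv2.resize(p[80:280,90:450],None,fx=2,fy=2))
E
```

```text
line x 0.6596099349979375
t 23.40 pos [ 0.4402 -0.1545  0.0236] yaw 3.91 F [-0.2  1.2  0.3] gap 0.050
[ 4.55  0.03 -0.13] turn 0.00
[ 5.12  0.03 -0.13] turn 0.00
```

View pics/s5.png

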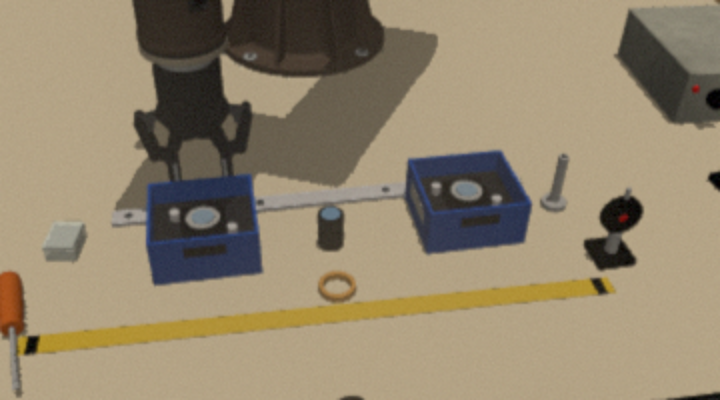

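carry_out(moves=[{"claw":50,"tx":0.3,"ty":0,"tz":-0.05,"turn":0},{"claw":50,"tx":0.6,"ty":0,"tz":-0.1,"turn":0},{"claw":50,"tx":0.85,"ty":0,"tz":-0.1,"turn":0},{"claw":50,"tx":1.1,"ty":0,"tz":-0.1,"turn":0},{"claw":50,"tx":1.35,"ty":0,"tz":-0.1,"turn":0},{"claw":50,"tx":1.6,"ty":0,"tz":-0.1,"turn":0},{"claw":50,"tx":1.85,"ty":0,"tz":-0.1,"turn":0},{"claw":50,"tx":2.1,"ty":0,"tz":-0.1,"turn":0},{"claw":50,"tx":2.35,"ty":0,"tz":-0.1,"turn":0},{"claw":50,"tx":2.6,"ty":0,"tz":-0.1,"turn":0}])

```text
time_s: 24.7
eef_pos: [0.5186, -0.1496, 0.0285]
tcp_rot: [-0.0, 0.999, 0.034, -0.0]
wrist_force: [-4.7, -0.7, 4.9]
finger_gap: 0.0501
```

```bash
python3 - <<'E'
from h import *
tilt(-.25,-.05)
rel([[.66-.055-.011,-.145,.027]],3.9)
E
```

```text
plane 904 n [0.998 0.066 0.009] elev 0.5 yaw 3.8 min [ 0.635 -0.199  0.006] max [ 0.645 -0.086  0.06 ]
plane 491 n [0.997 0.071 0.002] elev 0.1 yaw 4.1 min [ 0.529 -0.204  0.032] max [ 0.54  -0.093  0.061]
plane 134 n [ 0.004  0.007 -1.   ] elev -89.5 yaw 61.4 min [ 0.527 -0.206  0.055] max [ 0.642 -0.085  0.061]
t 24.75 pos [ 0.5199 -0.1497  0.0286] yaw 3.91 F [-0.2  0.6 -0. ] gap 0.050
[2.47 0.01 0.05] turn 0.00
```

carry_out(moves=[{"claw":50,"tx":0.3,"ty":0,"tz":0,"turn":0},{"claw":50,"tx":0.6,"ty":0,"tz":0,"turn":0},{"claw":50,"tx":0.9,"ty":0,"tz":0,"turn":0},{"claw":50,"tx":1.2,"ty":0,"tz":0,"turn":0},{"claw":50,"tx":1.5,"ty":0,"tz":0,"turn":0},{"claw":50,"tx":1.8,"ty":0,"tz":0,"turn":0},{"claw":50,"tx":2.1,"ty":0,"tz":0,"turn":0},{"claw":50,"tx":2.3,"ty":0,"tz":0,"turn":0},{"claw":50,"tx":2.47,"ty":0,"tz":0,"turn":0},{"claw":50,"tx":2.47,"ty":0,"tz":0,"turn":0}])

```text
time_s: 26.0
eef_pos: [0.5933, -0.1448, 0.0286]
tcp_rot: [0.0, 0.999, 0.034, 0.0]
wrist_force: [-0.4, -0.1, -0.2]
finger_gap: 0.0501
```

carry_out(moves=[{"claw":50,"tx":-0.3,"ty":0,"tz":0,"turn":0},{"claw":50,"tx":-0.8,"ty":0,"tz":0,"turn":0},{"claw":50,"tx":-1.6,"ty":0,"tz":0,"turn":0},{"claw":50,"tx":-2,"ty":0,"tz":-1,"turn":0},{"claw":50,"tx":-2.2,"ty":0,"tz":-2.5,"turn":0},{"claw":50,"tx":-2.5,"ty":0,"tz":-4,"turn":0},{"claw":50,"tx":-2.8,"ty":1.5,"tz":-5,"turn":0},{"claw":50,"tx":-3,"ty":3,"tz":-6,"turn":0},{"claw":50,"tx":-3,"ty":4,"tz":-6,"turn":0},{"claw":50,"tx":-3,"ty":4,"tz":-6,"turn":0}])

```text
time_s: 27.25
eef_pos: [0.51, -0.2723, 0.2086]
tcp_rot: [0.0, 0.999, 0.033, 0.0]
wrist_force: [0.2, 0.1, -0.3]
finger_gap: 0.0498
```

```bash
python3 - <<'E'
from h import *
tilt(-.25,-.05,"pics/s6.png");tilt(.05,.26)
p,d=get_image("top");W=cloud(get_calibration("top"),d);m=mask(p,*BLUE)&(W[...,2]>.053)&(d>0)
for lo,hi in((.05,.26),(-.25,-.05)):
    q=W[m&(W[...,1]>lo)&(W[...,1]<hi)];print(len(q),cv2.minAreaRect(q[:,:2].astype(np.float32)))
y=W[mask(p,(22,150,120),(32,255,255))&(d>0)];k=np.polyfit(y[:,1],y[:,0],1);print("line x at -.145",np.polyval(k,-.145),"yaw",-np.degrees(k[0]))
rel([[.5,0,.2]],3.9)
E
```

```text
plane 982 n [0.997 0.071 0.012] elev 0.7 yaw 4.1 min [ 0.71  -0.194  0.005] max [ 0.72  -0.081  0.061]
plane 473 n [ 0.997  0.073 -0.   ] elev -0.0 yaw 4.2 min [ 0.604 -0.2    0.033] max [ 0.615 -0.089  0.06 ]
plane 139 n [0.001 0.001 1.   ] elev 89.9 yaw 57.1 min [ 0.603 -0.202  0.057] max [ 0.715 -0.079  0.061]
plane 631 n [0.998 0.069 0.009] elev 0.5 yaw 4.0 min [0.563 0.11  0.005] max [0.573 0.222 0.06 ]
plane 283 n [ 0.998  0.068 -0.003] elev -0.2 yaw 3.9 min [0.457 0.106 0.034] max [0.467 0.213 0.06 ]
plane 121 n [0.    0.001 1.   ] elev 89.9 yaw 76.9 min [0.461 0.1   0.056] max [0.568 0.222 0.061]
437 ((0.5113959908485413, 0.15956665575504303), (0.10955698788166046, 0.12037529796361923), 3.6798934936523438)
422 ((0.6574242115020752, -0.14181365072727203), (0.11038709431886673, 0.11892636865377426), 3.703794240951538)
line x at -.145 0.6588274888846201 yaw 2.137795668934215
t 27.40 pos [ 0.51   -0.2696  0.208 ] yaw 3.89 F [ 0.  -0.1 -0.1] gap 0.050
[ 0.28 -8.99  0.28] turn -0.00
```

View pics/s6.png

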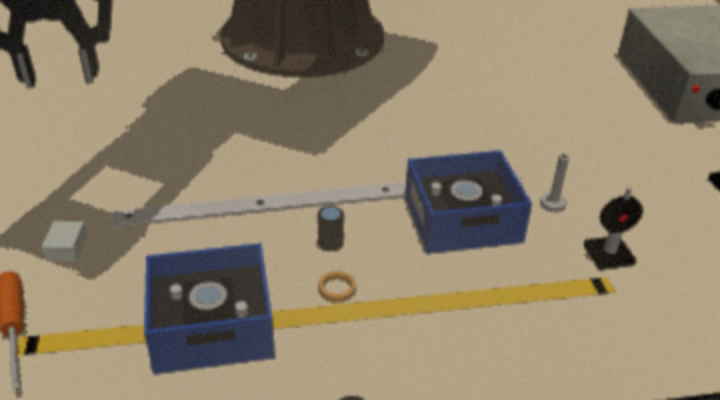

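The stamped crate straddles the line (210,310). The left crate stands flat by the strip at (467,200), and the bystanders are where they were.

```bash
python3 -c "
from station import job
print(job.finish_job())"
```

```text
the job is handed in; nothing more can be done
None
```

I tipped both crates in order and pushed the stamped one onto the yellow line. The job is handed in at about 27 s on the robot's clock, but `finish_job` gives no verdict.

- **Tipping:** I tipped the left crate to about 52° and its underside was bare blue. I then tipped the right crate to about 54.5°, and its underside showed the red stamp. Both went back down flat under control, with the fingertips holding them.
- **Stamped crate:** The last top view put its middle about 1.5 mm from the centre of the line. It was about 1.6° from square to the line and flat to within about 0.7°.
- **Other crate:** It stands flat, about 5 mm from where it started. The shift came from closing the gap to the stop strip.
- **Other things on the desk:** In the last picture all six looked untouched; I judged this by eye and did not measure them. The gripper was clear of everything, with wrist force near zero.

The left crate stopped about 3° short of the 55° aim, but it was still well above the 43° needed. The two cameras disagreed by 2–3 mm in x, which is small against the 30 mm tolerance.

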